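# Put the tube carriers on the mixers they are keyed for

### The arm

A 7-joint arm with a two-finger parallel gripper is mounted at the origin on the work surface. World frame = base frame: x ahead of the robot, y to its left, z up, the work surface at z = 0. Lengths are in m, angles in rad, forces in N, time in s.
With the tool pointing down it reaches from about 0.425 to 0.875 m from the base axis. Payload 4.7 kg.
Tool frame: the origin (TCP) lies midway between the tips of the shut fingers; the grasp point (between the pads) lies 19 mm behind it; z points along the fingers, y is the direction in which the jaws open and shut (so a half turn about z gives the same grasp; the last joint's range is limited). The gripper opens to 87 mm and grips with 3 to 60 N. Pads are 19 mm wide; open, the fingers measure 117 mm over their backs; the gripper's body (75 mm by 190 mm) begins 51 mm behind the grasp point.
Start: joints at [1.22, 0.321, -0.07, 1.45, 0.023, 1.371, -0.057], TCP at [0.232, -0.607, 0.223] pointing down, gripper open.
Joint ranges: [-2.86, 2.86], [-0.3, 2.09], [-1.38, 1.24], [0.06, 2.45], [-1.56, 4.7], [0.09, 2.05], [-2.69, 2.69]. Speed limits (rad/s): [2.57, 2.57, 3.14, 3.14, 3.14, 3.14, 3.14].

### API

Orientations are given as a rotation vector (axis times angle).
In Python, from bench import ctrl, optics gives the robot as it stands. The module is installed in compiled form; this text tells all that it offers.
- The arm moves only by the tool step_arm, never from a script. Its argument "deltas" is a list of rows, each a list of 7 numbers: the turn, a rotation vector about the tool's x, y, z in degrees, then the shift along the tool's x, y, z in mm, then the finger opening in mm, from 0 to 87. A call has exactly 8 rows; each row is the pose to reach, as a shift and turn from the pose commanded when the call began, along the tool's axes at that moment; what a row does not reach only later rows make up. A row lasts 1/8 s, in which the tool goes at most 62.5 mm and 10.7 degrees, less where a joint would pass 70% of its speed; a pose out of reach is approached as far as the arm can. A call with a gripper value outside its range is refused whole. The fingers move at their own pace and stop on an object; "newtons" is the grip in N (left out, the last holds). Time passes only in rows, so rows that repeat a pose let the fingers close, or fill a call up. It gives the time, the measured TCP pose, the force and the opening at its end, in the units of the state.
- ctrl.get_state(): the state, without advancing time (a new reading comes with each control period).
- optics.get_image(name): name is "scene" or "top" or "wrist"; returns the picture (480x640x3 uint8, red, green, blue); there is no depth.
- optics.get_calibration(name): a dict with "K" (3x3 intrinsics, pixels), "k1" (the pictures are not rectified: a ray, as slopes to the right and down, at radius r is drawn at 1 + k1 r^2 times it, then the intrinsics apply), "R" (3x3) and "t" (3): a world point X has camera coordinates R X + t. Camera axes: x right, y down, z forward; pixel columns grow to the right and rows downward; lengths in m; the calibration is good to about 2 mm. A picture is of the moment at which its call begins: read the wrist's pose just before it. get_calibration takes no time and is no camera call; for the wrist camera it gives the pose at the moment of the call.
- ctrl.close_job(): hands the job in, once; it reports no verdict.
The state is a dict: "time": time; "joint_positions": joint angles; "qd": joint speeds; "joint_torque": joint torques, N m; "position": TCP position; "tool_rot": TCP orientation; "ft_force": force on the tool from outside, world axes, zero at the start; "torque": the same for the moment, N m; "grip_width": opening from 0.0 (shut) to 1.0 (fully open).
Only numpy, scipy, OpenCV 4.12 (cv2) and the standard library are available. Lean on these libraries where they do the work, as an engineer would, in place of code of your own. Each camera call takes 0.05 s, during which the arm holds its last target.

### The job

The two white tube carriers look alike, but one has its keyway close to the centre bore and the other has it out near the end. Sort them by that: seat each carrier on the mixer whose shaft and key it fits, with the key in the keyway, fully home and flat on the mixer's support bar, lowering it gently all the way down before letting go.

Things in the scene. Friction and masses are not known exactly. Their poses are not given: they have to be found in the camera images.
- carrier_inner_mid (a point): Centre of a loose white plastic bar lying flat, 160 (x) x 50 (y) x 32 mm thick, about 0.2 kg; grip it across the 50 mm at mid-length. Through its centre a 26 mm round bore; on its +x half a through keyway, 18 (x) x 20 (y) mm, close beside the bore: centre 27 mm from the bore's. Six 9 mm tube pits on its -x half. x runs from bore to keyway, z up
- carrier_outer_mid (a point): Centre of a loose white plastic bar lying flat, 160 (x) x 50 (y) x 32 mm thick, about 0.2 kg; grip it across the 50 mm at mid-length. Through its centre a 26 mm round bore; on its +x half a through keyway, 18 (x) x 20 (y) mm, out near the end: centre 63 mm from the bore's. Six 9 mm tube pits on its -x half. x runs from bore to keyway, z up
- mixer_inner_seat (a point): Point on the shaft axis at the top face (48 mm above the bench) of the black support bar, 156 (x) x 36 mm, of a fixed white mixer, 130 x 90 mm; a carrier fully home rests on this face, centre 16 mm above it. Round 16 mm shaft rises 44 mm from here, tapered tip; key 8 (x) x 10 mm, 20 mm high, close beside the shaft, centre 27 mm from the axis. x runs from shaft to key, z up
- mixer_outer_seat (a point): Point on the shaft axis at the top face (48 mm above the bench) of the black support bar, 156 (x) x 36 mm, of a fixed white mixer, 130 x 90 mm; a carrier fully home rests on this face, centre 16 mm above it. Round 16 mm shaft rises 44 mm from here, tapered tip; key 8 (x) x 10 mm, 20 mm high, out near the bar's end, centre 63 mm from the axis. x runs from shaft to key, z up
Not all that is in view belongs to the job. What is shaped like the part that bears carrier_inner_mid but turquoise or yellow is not meant.

How it is judged:
At the end, for the whole second after the job is handed in: Each carrier sits on the mixer with the matching key: bore within 12 mm of the shaft axis, centre 12 to 20 mm above the support bar's top face (16 when resting on it), level within 8 degrees, long axis within 17 degrees of the support bar, at rest (horizontal distance between carrier_inner_mid and mixer_inner_seat below 0.012 m and z of carrier_inner_mid in the frame of mixer_inner_seat between 0.012 and 0.02 m and angle between each of carrier_inner_mid, carrier_outer_mid's own z axis and vertical below 0.14 rad and angle between the x axis of carrier_inner_mid and the x axis of mixer_inner_seat, either way round below 0.3 rad and linear speed of each of carrier_inner, carrier_outer below 0.02 m/s and horizontal distance between carrier_outer_mid and mixer_outer_seat below 0.012 m and z of carrier_outer_mid in the frame of mixer_outer_seat between 0.012 and 0.02 m and angle between the x axis of carrier_outer_mid and the x axis of mixer_outer_seat, either way round below 0.3 rad); the robot touches nothing.
It fails at once if a carrier is dropped or rammed home: faster than 0.4 m/s over the last 30 mm above the support bar (a free fall of over about 8 mm) ((horizontal distance between carrier_inner_mid and mixer_inner_seat below 0.012 m and z of carrier_inner_mid in the frame of mixer_inner_seat below 0.046 m and linear speed of carrier_inner above 0.4 m/s) or (horizontal distance between carrier_outer_mid and mixer_outer_seat below 0.012 m and z of carrier_outer_mid in the frame of mixer_outer_seat below 0.046 m and linear speed of carrier_outer above 0.4 m/s)).
It also fails if it takes over 58 s, if anything falls off the work surface, if the arm or the gripper's body presses on something with over 40 N, if the wrist force passes 120 N, or if a joint passes its speed limit or range.

## Working session

There is one attempt and no reset: what is moved stays moved. The work goes in short steps, Python scripts to look and compute and a tool call to move; the robot and the scene stay as the last step left them, time stands still between calls to the robot, and variables do not carry over. Pictures are saved under pics/ and viewed, and the job is handed in when it is done.

Besides the shell and the picture viewer there is one more tool, called after ">>>" as name(argument=value, ...), one argument or row to a line, values as JSON. step_arm: Moves the arm, as the interface text tells. Its arguments: {"type":"object","properties":{"deltas":{"type":"array"},"newtons":{"type":"number"}},"required":["deltas"]}

```bash
mkdir -p pics; cat > h.py <<'E'
import numpy as np,cv2
from bench import ctrl,optics
def snap(n,f):
    c=optics.get_calibration(n); im=optics.get_image(n); cv2.imwrite('pics/'+f,im[:,:,::-1]); 
    import pickle; pickle.dump((c,im),open('pics/'+f+'.pkl','wb')); return c,im
def load(f):
    import pickle; return pickle.load(open('pics/'+f+'.pkl','rb'))
def unproj(c,uv,z):
    K=np.array(c['K']);R=np.array(c['R']);t=np.array(c['t']);k=c['k1']
    uv=np.atleast_2d(np.array(uv,float))
    p=cv2.undistortPoints(uv[:,None],K,np.array([k,0,0,0,0.]))[:,0]
    d=np.c_[p,np.ones(len(p))]@R; o=-R.T@t
    s=(z-o[2])/d[:,2]; return o+d*s[:,None]
def proj(c,X):
    R=np.array(c['R']);t=np.array(c['t'])
    return cv2.projectPoints(np.atleast_2d(np.array(X,float)),cv2.Rodrigues(R)[0],t,np.array(c['K']),np.array([c['k1'],0,0,0,0.]))[0][:,0]
def crop(f,x0,y0,x1,y1,s,out):
    im=cv2.imread('pics/'+f); cv2.imwrite('pics/'+out,cv2.resize(im[y0:y1,x0:x1],None,fx=s,fy=s,interpolation=cv2.INTER_CUBIC))
E
python3 - <<'E'
from h import *
s=ctrl.get_state();print(s)
for n in('scene','top','wrist'):
    c,_=snap(n,n+'0.png');print(n,c)
E
```

```text
{'time': 0.0, 'joint_positions': array([ 1.22005837,  0.32182999, -0.07005573,  1.45168632,  0.02264541,
        1.37077019, -0.05690714]), 'qd': array([-1.34459110e-03, -2.37133165e-06, -2.99476358e-04, -6.17857153e-04,
        1.60527916e-04, -1.70087361e-03,  3.48268204e-04]), 'joint_torque': array([-2.88895499e-04, -4.91295254e+01, -4.04369496e-01, -3.12530100e+01,
       -6.40480220e-02,  4.38670255e-02,  2.12813875e-04]), 'position': array([ 0.231644  , -0.60673507,  0.22145107]), 'tool_rot': array([-3.08765258e+00, -5.69586726e-01,  7.74890657e-04]), 'ft_force': array([-0.30566884, -0.39282971, -0.00401409]), 'torque': array([0.00682466, 0.0181659 , 0.01519129]), 'grip_width': 1.003595744677881}
scene {'K': array([[466.00457042,   0.        , 308.51918536],
       [  0.        , 466.00457042, 244.68292796],
       [  0.        ,   0.        ,   1.        ]]), 'k1': -0.0747526922225807, 'R': array([[-0.78076899,  0.62461196,  0.01611485],
       [ 0.43642742,  0.56363103, -0.70132102],
       [-0.44713633, -0.54053674, -0.71266341]]), 't': array([ 0.37251355, -0.17413214,  1.03
[... 153 characters left out ...]
   ,   1.        ]]), 'k1': -0.09340833875933147, 'R': array([[-0.02811484, -0.99918251,  0.02904937],
       [-0.997532  ,  0.02617421, -0.06515234],
       [ 0.06433873, -0.03080942, -0.99745241]]), 't': array([-1.04600751e-04,  4.82509838e-01,  8.39275489e-01])}
wrist {'K': array([[335.97789124,   0.        , 320.00775223],
       [  0.        , 335.97789124, 241.24709294],
       [  0.        ,   0.        ,   1.        ]]), 'k1': -0.03490463315566579, 'R': array([[ 3.56144041e-01, -9.34430746e-01, -7.76096527e-04],
       [-8.98471556e-01, -3.42666698e-01,  2.74460192e-01],
       [-2.56729984e-01, -9.70500613e-02, -9.61598149e-01]]), 't': array([-0.64888194, -0.03295655,  0.39113346])}
```

View pics/top0.png

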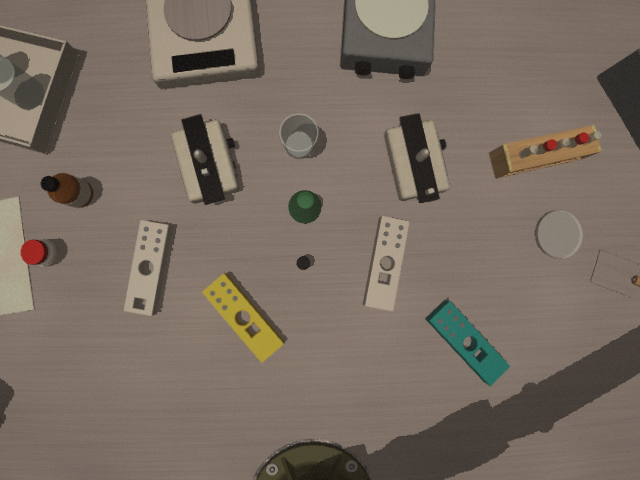

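View pics/scene0.png

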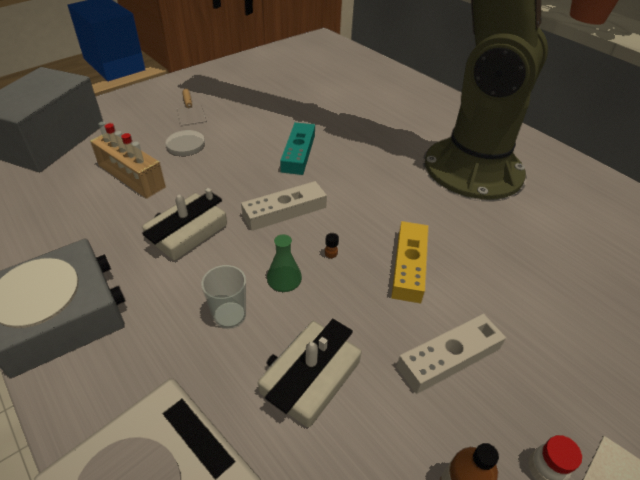

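View pics/wrist0.png

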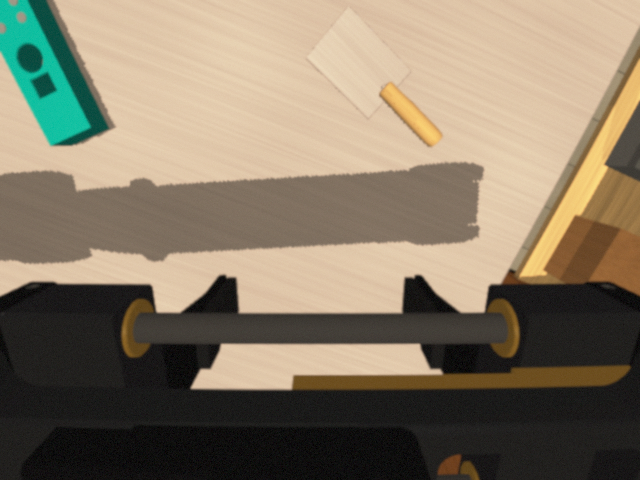

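The top view shows two white bars: left (147,268), keyway at the far end, so outer; right (387,263), keyway beside the bore, so inner. The look-alikes are yellow (243,318) and turquoise (469,342), which don't count. Of the mixers, left (204,160) has its key close to the shaft, so inner; right (422,155) has its key near the bar end, so outer. I'll check this in crops.

```bash
python3 - <<'E'
from h import *
crop('top0.png',110,100,260,330,4,'a.png'); crop('top0.png',350,100,500,330,4,'b.png')
a=cv2.imread('pics/a.png');b=cv2.imread('pics/b.png')
cv2.imwrite('pics/a1.png',a[:460]);cv2.imwrite('pics/a2.png',a[440:])
cv2.imwrite('pics/b1.png',b[:460]);cv2.imwrite('pics/b2.png',b[440:])
E
```

```text
(no output)
```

View pics/a1.png

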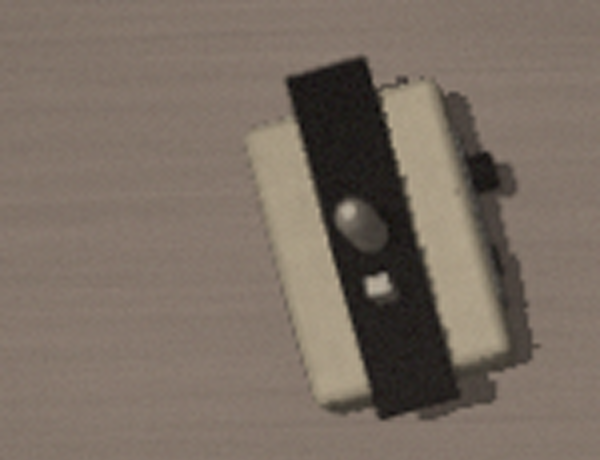

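View pics/a2.png

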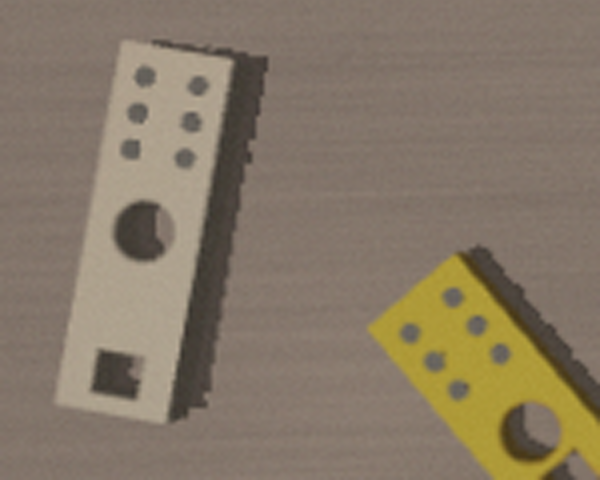

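View pics/b1.png

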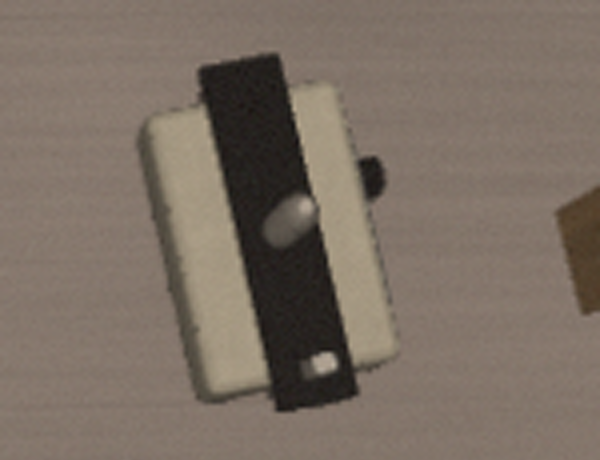

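View pics/b2.png

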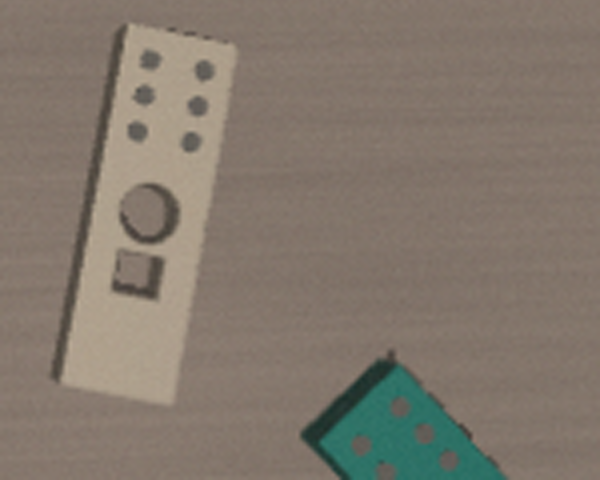

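The crops confirm the choice: left bar = outer carrier, right bar = inner carrier, left mixer = inner key, right mixer = outer key.

```bash
cat > m.py <<'E'
from h import *
c,_=load('top0.png'); cs,_=load('scene0.png')
def f(q,o): return (np.array(q,float)+.5)/4-.5+np.array(o)
def rep(name,q,o,z,feat):
    P=unproj(c,f(q,o),z); 
    ctr=P.mean(0); ax=(P[2]+P[3]-P[0]-P[1])/2; L=np.linalg.norm(ax); W=np.linalg.norm((P[1]-P[0]+P[2]-P[3])/2)
    print(name,ctr.round(4),'yaw',np.degrees(np.arctan2(ax[1],ax[0])).round(2),'L,W',L.round(4),W.round(4))
    for n,uv,zz in feat:
        p=unproj(c,f([uv],o),zz)[0]; print('   ',n,p.round(4), 'along',((p-ctr)@ax/L).round(4),'lat',np.cross(ax[:2]/L,(p-ctr)[:2]).round(4))
    print('   scene px ctr',proj(cs,ctr)[0].round(1))
rep('mixer_inner',[(287,78),(366,56),(459,398),(381,419)],(110,100),.048,[('key',(379,283),.068),('shafttip',(349,213),.092)])
rep('mixer_outer',[(198,68),(277,54),(357,396),(276,411)],(350,100),.048,[('key',(325,361),.068),('tip',(303,207),.092)])
rep('car_outer',[(122,40),(234,58),(168,424),(56,403)],(110,210),.032,[('bore',(144,231),.032),('kw',(118,375),.032)])
rep('car_inner',[(126,24),(237,45),(174,404),(61,382)],(350,210),.032,[('bore',(149,213),.032),('kw',(138,275),.032)])
E
python3 m.py
python3 -c "
from h import *
crop('scene0.png',130,170,370,350,3.2,'s1.png');crop('scene0.png',240,290,520,430,2.8,'s2.png')"
```

```text
mixer_inner [0.6146 0.1752 0.048 ] yaw -165.34 L,W 0.1561 0.0351
    key [0.5899 0.1686 0.068 ] along 0.0256 lat 0.0001
    shafttip [0.6144 0.176  0.092 ] along -0.0 lat -0.0009
   scene px ctr [310.6 361. ]
mixer_outer [ 0.6088 -0.2001  0.048 ] yaw -169.75 L,W 0.1552 0.0363
    key [ 0.5479 -0.2128  0.068 ] along 0.0621 lat 0.0017
    tip [ 0.6089 -0.2     0.092 ] along -0.0001 lat -0.0
   scene px ctr [183.3 214.4]
car_outer [0.4303 0.28   0.032 ] yaw 168.97 L,W 0.1602 0.0501
    bore [0.4301 0.2801 0.032 ] along 0.0002 lat -0.0001
    kw [0.3682 0.2923 0.032 ] along 0.0633 lat -0.0003
   scene px ctr [453.9 346.9]
car_inner [ 0.4267 -0.1397  0.032 ] yaw 167.7 L,W 0.159 0.0502
    bore [ 0.4266 -0.1392  0.032 ] along 0.0002 lat -0.0004
    kw [ 0.3998 -0.1334  0.032 ] along 0.0276 lat -0.0004
   scene px ctr [284.  198.6]m.py:9: DeprecationWarning: Arrays of 2-dimensional vectors are deprecated. Use arrays of 3-dimensional vectors instead. (deprecated in NumPy 2.0)
  p=unproj(c,f([uv],o),zz)[0]; print('   ',n,p.round(4), 'along',((p-ctr)@ax/L).round(4),'lat',np.cross(ax[:2]/L,(p-ctr)[:2]).round(4))
```

View pics/s1.png

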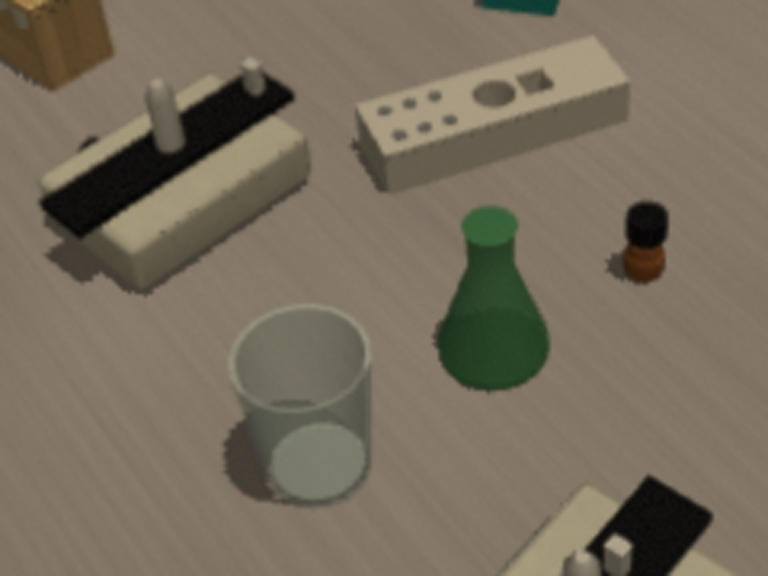

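View pics/s2.png

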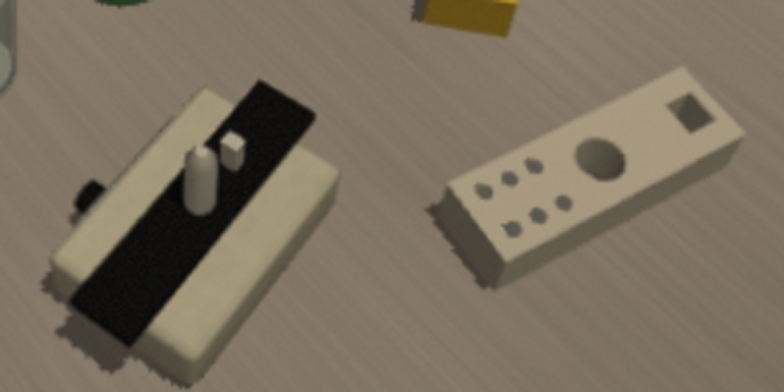

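Positions agree between top and scene views (bore of the inner carrier: predicted 284.0,198.6, seen 284.1,199.1). Next I'll write the delta helper.

```bash
cat > go.py <<'E'
import sys
from h import *
from scipy.spatial.transform import Rotation as Ro
def go(x,y,z,yaw):
    s=ctrl.get_state(); R=Ro.from_rotvec(s['tool_rot']); p=s['position']
    a=np.radians(yaw); T=Ro.from_matrix(np.array([[np.cos(a),np.sin(a),0],[np.sin(a),-np.cos(a),0],[0,0,-1.]]))
    print('t',round(s['time'],2),'p',p.round(4),'yaw',np.degrees(np.arctan2(*R.as_matrix()[1::-1,0])).round(1),'F',s['ft_force'].round(1),'w',round(s['grip_width']*87,1),'j',s['joint_positions'].round(2))
    print('turn',np.degrees((R.inv()*T).as_rotvec()).round(2),'shift',(R.inv().apply(np.array([x,y,z])-p)*1e3).round(1))
v=[float(a) for a in sys.argv[1:]]; go(*v)
E
python3 go.py .4266 -.1395 .12 -12.3
```

```text
t 0.15 p [ 0.2317 -0.6069  0.2217] yaw 20.9 F [-0.1  0.3  0.4] w 87.3 j [ 1.22  0.32 -0.07  1.45  0.02  1.37 -0.06]
turn [-8.000e-02  3.000e-02  3.321e+01] shift [ 348.8 -366.9  102.2]
```

>>> step_arm(
  deltas=[
    [0,0,5,40,-42,5,87],
    [0,0,10,80,-84,15,87],
    [0,0,15,125,-131,25,87],
    [0,0,20,170,-179,40,87],
    [0,0,25,215,-226,60,87],
    [0,0,30,260,-273,75,87],
    [0,0,33.2,305,-321,90,87],
    [0,0,33.2,349,-367,102,87],
  ],
)

```text
time: 1.15
position: [0.4176, -0.161, 0.1251]
tool_rot: [3.123, -0.338, 0.0]
ft_force: [-0.0, -1.2, -0.4]
grip_width: 1.004
```

```bash
python3 go.py .4266 -.1395 .0055 -12.3
```

```text
t 1.15 p [ 0.4176 -0.161   0.1251] yaw -12.3 F [-0.  -1.2 -0.4] w 87.3 j [ 0.75 -0.02 -0.44  2.04 -0.01  1.12 -1.47]
turn [ 0.03 -0.02 -0.04] shift [  4.2 -23.  119.5]
```

>>> step_arm(
  deltas=[
    [0,0,0,0,0,0,87],
    [0,0,0,0,0,0,87],
    [0,0,0,0,0,20,87],
    [0,0,0,0,0,45,87],
    [0,0,0,0,0,65,87],
    [0,0,0,0,0,70,87],
    [0,0,0,0,0,70,87],
    [0,0,0,0,0,70,87],
  ],
)

```text
time: 2.15
position: [0.418, -0.1635, 0.0564]
tool_rot: [3.123, -0.338, 0.002]
ft_force: [-0.4, 0.6, 0.4]
grip_width: 0.999
```

```bash
python3 go.py .4266 -.1395 .0055 -12.3; python3 -c "
from h import *
c,_=snap('wrist','w1.png'); print(proj(c,[.4266,-.1392,.032]),proj(c,[.3998,-.1334,.032]))"
```

```text
t 2.15 p [ 0.418  -0.1635  0.0564] yaw -12.3 F [-0.4  0.6  0.4] w 86.9 j [ 0.75  0.07 -0.44  2.11  0.04  0.97 -1.5 ]
turn [ 0.03 -0.09 -0.04] shift [  3.2 -25.4  50.9]
[[277.66622636 270.98352768]] [[279.37452689 312.52041242]]
```

View pics/w1.png

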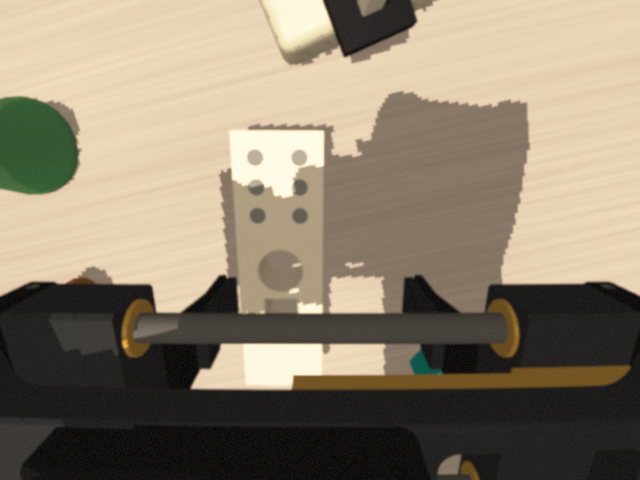

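The wrist view shows the inner carrier with its bore at (280,270), against (278,271) predicted. The last move stopped about 25 mm short sideways, so I'll correct that, then descend and grip.

>>> step_arm(
  deltas=[
    [0,0,0,1.5,-13,0,87],
    [0,0,0,3,-25,0,87],
    [0,0,0,3,-25.3,0,87],
    [0,0,0,3,-25.3,15,87],
    [0,0,0,3,-25.3,30,87],
    [0,0,0,3,-25.3,42,87],
    [0,0,0,3,-25.3,48,87],
    [0,0,0,3,-25.3,50,87],
  ],
  newtons=30,
)

```text
time: 3.2
position: [0.4254, -0.1387, 0.0049]
tool_rot: [-3.123, 0.337, 0.001]
ft_force: [-0.1, -0.2, -1.2]
grip_width: 0.998
```

```bash
python3 go.py .4266 -.1395 .0055 -12.3
```

```text
t 3.2 p [ 0.4254 -0.1387  0.0049] yaw -12.3 F [-0.1 -0.2 -1.2] w 86.9 j [ 0.7   0.16 -0.46  2.15  0.09  0.86 -1.61]
turn [-0.02  0.05 -0.  ] shift [ 1.3  0.6 -0.6]
```

Close with 30 N, then lift.

>>> step_arm(
  deltas=[
    [0,0,0,0,0,0,40],
    [0,0,0,0,0,0,40],
    [0,0,0,0,0,0,40],
    [0,0,0,0,0,0,40],
    [0,0,0,0,0,-5,40],
    [0,0,0,0,0,-20,40],
    [0,0,0,0,0,-50,40],
    [0,0,0,0,0,-90,40],
  ],
  newtons=30,
)

```text
time: 4.2
position: [0.425, -0.1383, 0.0966]
tool_rot: [-3.123, 0.336, 0.002]
ft_force: [0.5, -0.4, -1.8]
grip_width: 0.568
```

```bash
python3 go.py .6145 .1755 .20 14.66
```

```text
t 4.2 p [ 0.425  -0.1383  0.0966] yaw -12.3 F [ 0.5 -0.4 -1.8] w 49.4 j [ 0.73  0.02 -0.47  2.07  0.01  1.06 -1.53]
turn [ -0.04   0.07 -26.94] shift [ 118.3 -347.  -103.4]
```

>>> step_arm(
  deltas=[
    [0,0,0,0,0,-50,40],
    [0,0,-4,15,-30,-95,40],
    [0,0,-8,30,-75,-104,40],
    [0,0,-12,45,-120,-104,40],
    [0,0,-16,60,-165,-104,40],
    [0,0,-20,75,-210,-104,40],
    [0,0,-24,90,-255,-104,40],
    [0,0,-27,105,-300,-104,40],
  ],
)

```text
time: 5.2
position: [0.5928, 0.133, 0.2005]
tool_rot: [3.115, 0.404, 0.001]
ft_force: [0.3, 0.3, -1.4]
grip_width: 0.574
```

```bash
python3 go.py .6145 .1755 .15 14.66
```

```text
t 5.2 p [0.5928 0.133  0.2005] yaw 14.8 F [ 0.3  0.3 -1.4] w 49.9 j [ 0.33  0.32 -0.73  1.57  0.22  1.33 -1.74]
turn [ 0.03 -0.03  0.11] shift [ 31.8 -35.6  50.5]
```

>>> step_arm(
  deltas=[
    [0,0,0,15,-18,10,40],
    [0,0,0,31,-35.5,30,40],
    [0,0,0,31,-35.5,50,40],
    [0,0,0,31,-35.5,65,40],
    [0,0,0,31,-35.5,75,40],
    [0,0,0,31,-35.5,75,40],
    [0,0,0,31,-35.5,75,40],
    [0,0,0,31,-35.5,75,40],
  ],
)

```text
time: 6.2
position: [0.6137, 0.1742, 0.1254]
tool_rot: [3.116, 0.402, 0.002]
ft_force: [0.1, -0.4, -1.9]
grip_width: 0.575
```

```bash
python3 go.py .6132 .1752 .054 14.66; python3 -c "
from h import *
c,_=snap('top','t2.png');crop('t2.png',120,80,280,230,4,'t2c.png')
c,_=snap('scene','s3.png');crop('s3.png',220,250,420,410,4,'s3c.png')
print(proj(c,[.6145,.1755,.092]))
c,_=snap('wrist','w3.png');print(proj(c,[[.6145,.1755,.092],[.5884,.1687,.068]]))"
```

```text
t 6.2 p [0.6137 0.1742 0.1254] yaw 14.7 F [ 0.1 -0.4 -1.9] w 50.1 j [ 0.23  0.45 -0.71  1.58  0.31  1.22 -1.85]
turn [ 0.01 -0.08  0.03] shift [-0.3 -1.1 71.4]
[[311.470808   343.59590713]]
[[319.20589319 269.03778893]
 [319.23267112 292.66930174]]
```

View pics/t2c.png

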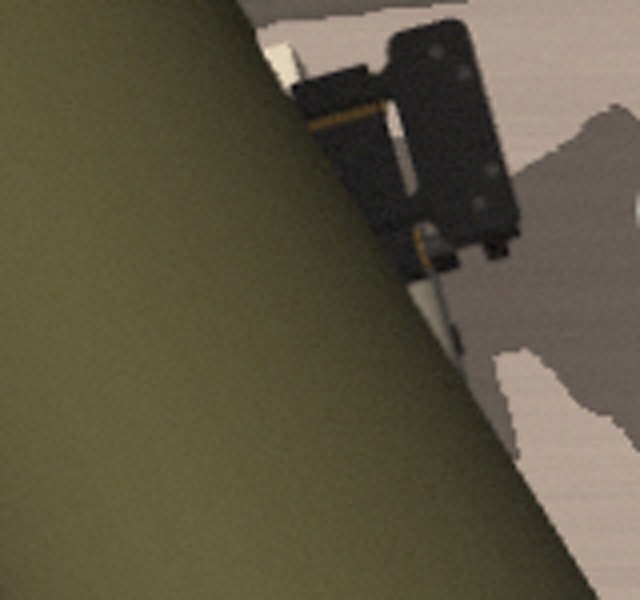

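View pics/s3c.png

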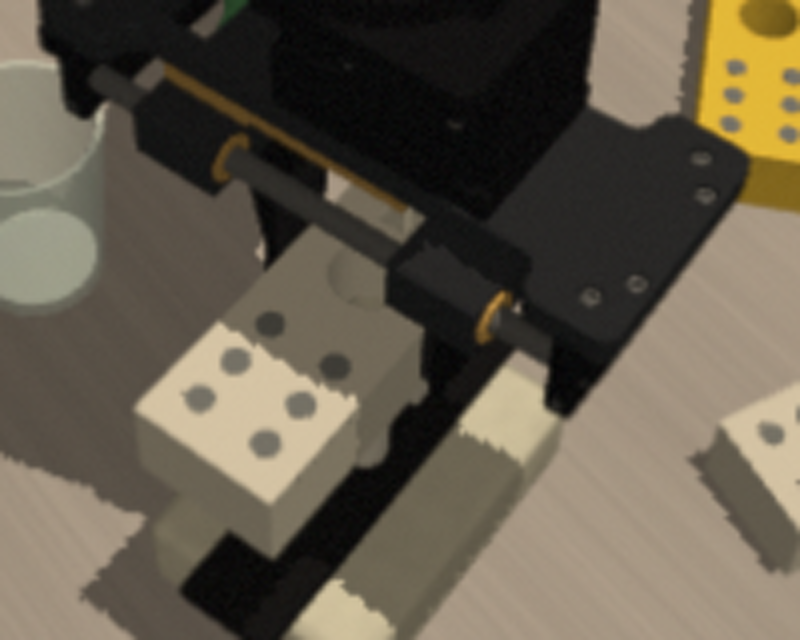

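View pics/w3.png

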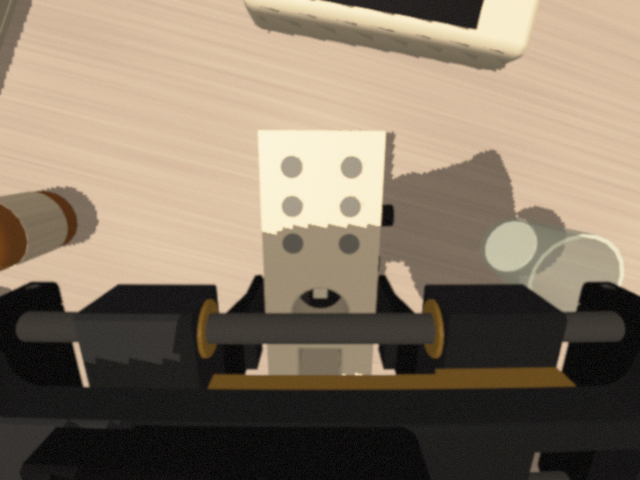

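In the wrist view the carrier is centred at column 320, and the shaft shows through the bore at (320,293) against 319 predicted. Lowering in gentle steps.

>>> step_arm(
  deltas=[
    [0,0,0,-0.3,-1.1,8,40],
    [0,0,0,-0.3,-1.1,18,40],
    [0,0,0,-0.3,-1.1,28,40],
    [0,0,0,-0.3,-1.1,38,40],
    [0,0,0,-0.3,-1.1,48,40],
    [0,0,0,-0.3,-1.1,56,40],
    [0,0,0,-0.3,-1.1,62,40],
    [0,0,0,-0.3,-1.1,62,40],
  ],
)

```text
time: 7.35
position: [0.6123, 0.1751, 0.062]
tool_rot: [3.116, 0.402, -0.001]
ft_force: [1.1, -0.1, -1.5]
grip_width: 0.573
```

```bash
python3 go.py .6132 .1752 .0529 14.66; python3 -c "
from h import *
c,_=snap('scene','s4.png');crop('s4.png',220,250,420,410,4,'s4c.png')"
```

```text
t 7.35 p [0.6123 0.1751 0.062 ] yaw 14.7 F [ 1.1 -0.1 -1.5] w 49.8 j [ 0.21  0.51 -0.69  1.64  0.35  1.12 -1.88]
turn [0.   0.05 0.04] shift [0.9 0.1 9.1]
```

View pics/s4c.png

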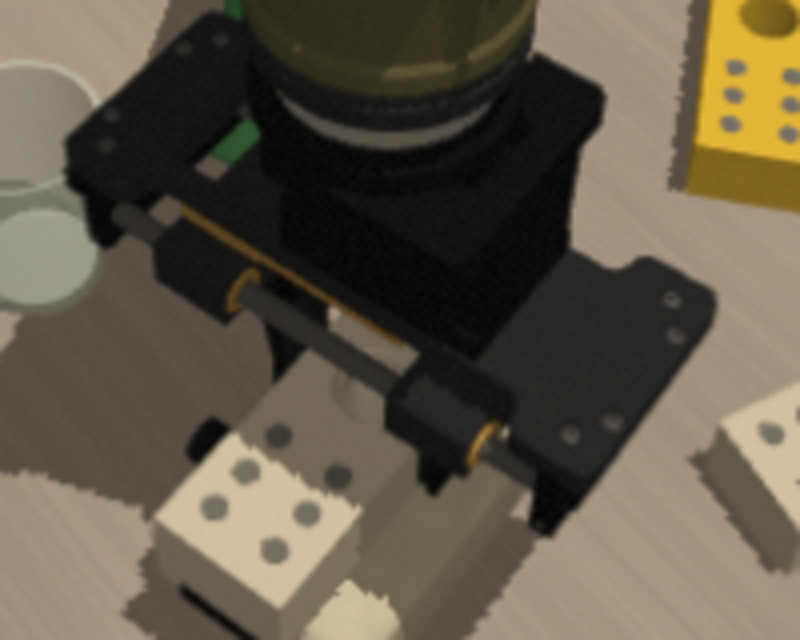

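The carrier is 9 mm above the bar and past the key top (20 mm), with no contact force. Lowering the rest.

>>> step_arm(
  deltas=[
    [0,0,0,0.5,0,2,40],
    [0,0,0,0.5,0,4,40],
    [0,0,0,0.5,0,6,40],
    [0,0,0,0.5,0,7.5,40],
    [0,0,0,0.5,0,8.5,40],
    [0,0,0,0.5,0,9,40],
    [0,0,0,0.5,0,9.5,40],
    [0,0,0,0.5,0,9.5,40],
  ],
)

```text
time: 8.4
position: [0.6131, 0.1753, 0.0555]
tool_rot: [3.115, 0.401, 0.0]
ft_force: [-6.8, -2.4, 13.0]
grip_width: 0.568
```

```bash
python3 go.py .6132 .1752 .0529 14.66
```

```text
t 8.4 p [0.6131 0.1753 0.0555] yaw 14.7 F [-6.8 -2.4 13. ] w 49.5 j [ 0.21  0.52 -0.68  1.64  0.36  1.11 -1.89]
turn [0.07 0.   0.03] shift [0.1 0.1 2.6]
```

```bash
python3 -c "
from h import *
c,_=snap('scene','s5.png');crop('s5.png',240,300,400,420,5,'s5c.png')
c,_=snap('wrist','w5.png')"
```

```text
(no output)
```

View pics/s5c.png

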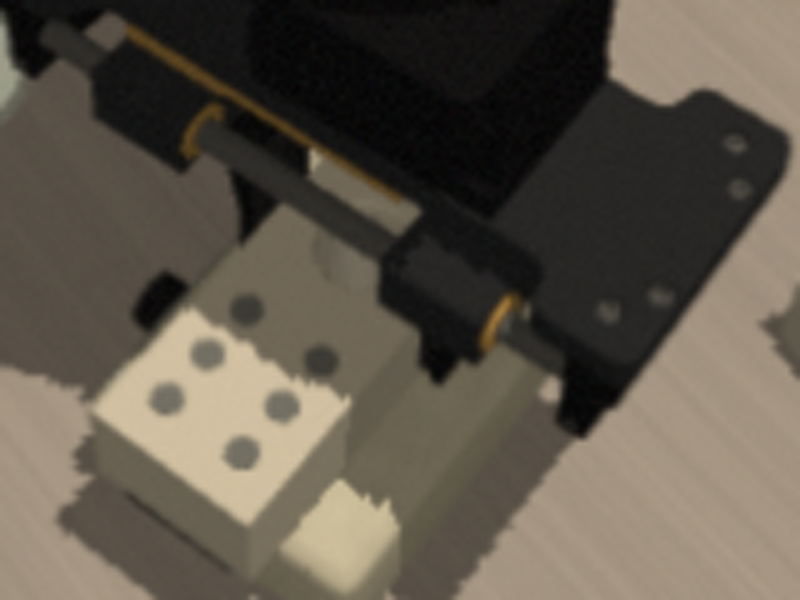

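View pics/w5.png

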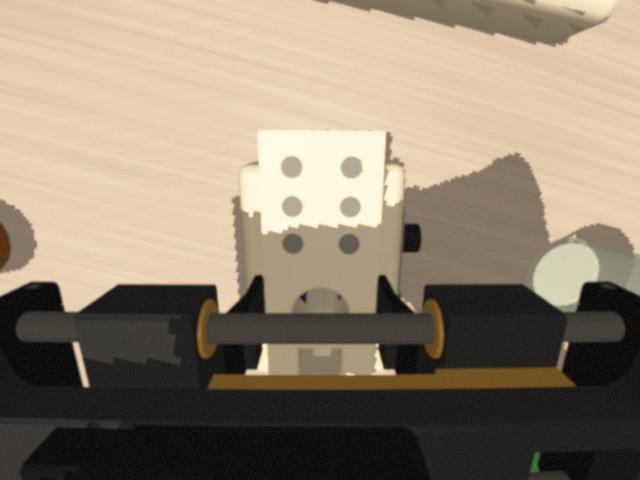

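```bash
python3 -c "
from h import *
c,_=load('s5.png')
u=np.array([np.cos(np.radians(14.66)),np.sin(np.radians(14.66)),0]);v=np.array([-u[1],u[0],0]);o=np.array([.6144,.1755,0])
for z in(.080,.083,.086): print(z,((proj(c,[o+.08*u-.025*v+[0,0,z],o+.08*u+.025*v+[0,0,z]])-[240,300]+.5)*5-.5).round(0).tolist())
print(ctrl.get_state()['torque'])
crop('s5.png',250,365,330,425,10,'s5d.png')
"
```

```text
0.08 [[87.0, 412.0], [245.0, 526.0]]
0.083 [[87.0, 406.0], [245.0, 521.0]]
0.086 [[86.0, 400.0], [244.0, 515.0]]
[-0.43667971  1.35958589  0.07215518]
```

View pics/s5d.png

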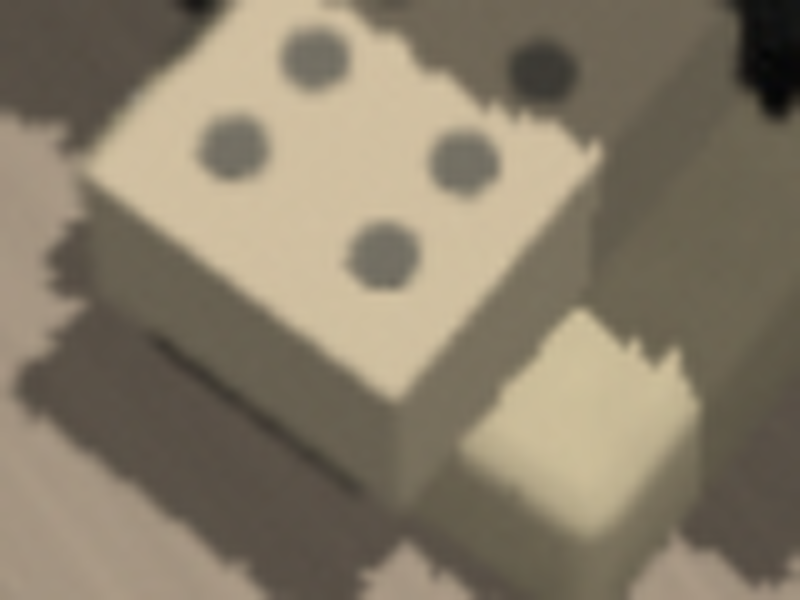

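The far-end top edge reads about z = 0.0805 (home is 0.080), the key shows in the keyway at (320,352) in the wrist view, and there's a firm 13 N contact. I'll soften the grip so it settles, then open and rise.

>>> step_arm(
  deltas=[
    [0,0,0,0,0,0,40],
    [0,0,0,0,0,0,40],
    [0,0,0,0,0,0,40],
    [0,0,0,0,0,0,40],
    [0,0,0,0,0,0,40],
    [0,0,0,0,0,0,40],
    [0,0,0,0,0,0,40],
    [0,0,0,0,0,0,40],
  ],
  newtons=3,
)

```text
time: 9.5
position: [0.6136, 0.1754, 0.0531]
tool_rot: [-3.116, -0.402, -0.002]
ft_force: [3.3, 1.2, 3.8]
grip_width: 0.574
```

```bash
python3 go.py .6132 .1752 .0529 14.66
```

```text
t 9.5 p [0.6136 0.1754 0.0531] yaw 14.7 F [3.3 1.2 3.8] w 50.0 j [ 0.21  0.52 -0.68  1.65  0.36  1.1  -1.89]
turn [-0.   -0.07  0.04] shift [-0.5  0.1  0.2]
```

>>> step_arm(
  deltas=[
    [0,0,0,0,0,-0.5,60],
    [0,0,0,0,0,-0.5,70],
    [0,0,0,0,0,-1,75],
    [0,0,0,0,0,-1,75],
    [0,0,0,0,0,-15,75],
    [0,0,0,0,0,-45,75],
    [0,0,0,0,0,-95,75],
    [0,0,0,0,0,-145,75],
  ],
)

```text
time: 10.5
position: [0.6129, 0.1755, 0.2004]
tool_rot: [-3.116, -0.402, -0.001]
ft_force: [1.0, 0.2, 0.3]
grip_width: 0.862
```

```bash
python3 go.py .4302 .2801 .15 -11.03; python3 -c "
from h import *
c,_=snap('scene','s6.png');crop('s6.png',240,290,400,410,5,'s6c.png')"
```

```text
t 10.5 p [0.6129 0.1755 0.2004] yaw 14.7 F [1.  0.2 0.3] w 75.0 j [ 0.25  0.39 -0.73  1.5   0.27  1.35 -1.82]
turn [-1.000e-02 -3.000e-02  2.575e+01] shift [-150.1 -147.6   50.3]
```

View pics/s6c.png

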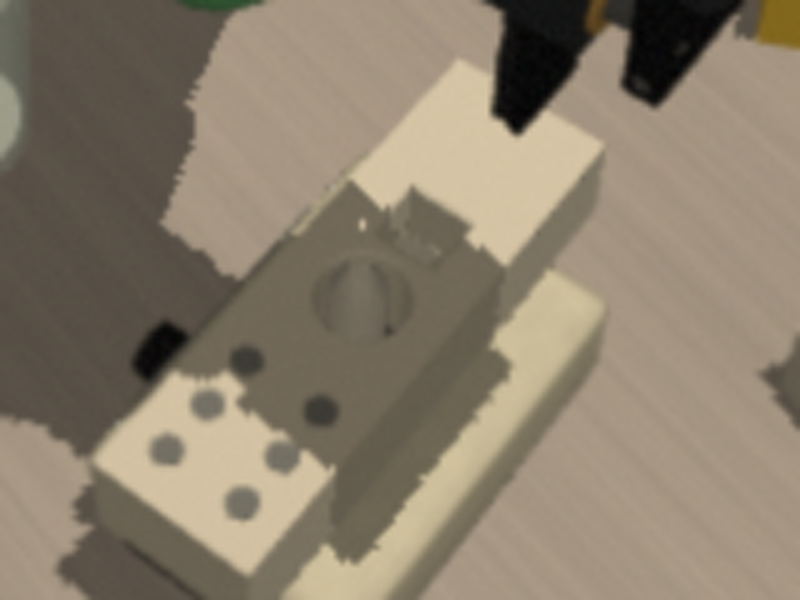

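The inner carrier sits flush, with the shaft in the bore at (360,300) and the key in the keyway at (430,235) of the crop. Now the outer carrier. I'll use the half-turned grasp so joint 7 stays well inside its range.

>>> step_arm(
  deltas=[
    [0,0,-10,-15,-15,0,80],
    [0,0,-20,-35,-35,0,87],
    [0,0,-30,-55,-55,0,87],
    [0,0,-40,-75,-75,0,87],
    [0,0,-50,-95,-95,0,87],
    [0,0,-60,-115,-115,10,87],
    [0,0,-70,-135,-133,30,87],
    [0,0,-80,-150,-147.5,50,87],
  ],
)

```text
time: 11.55
position: [0.4297, 0.2808, 0.1484]
tool_rot: [2.119, 2.317, 0.002]
ft_force: [0.2, 0.1, -0.6]
grip_width: 0.999
```

```bash
python3 go.py .4302 .2801 .10 168.97
```

```text
t 11.55 p [0.4297 0.2808 0.1484] yaw 95.1 F [ 0.2  0.1 -0.6] w 87.0 j [ 0.36  0.21 -1.08  1.85  0.2   1.19 -0.7 ]
turn [ 7.000e-02  1.000e-01 -7.388e+01] shift [-0.7  0.3 48.4]
```

>>> step_arm(
  deltas=[
    [0,0,-10,0,0,5,87],
    [0,0,-20,0,0,10,87],
    [0,0,-30,0,0,20,87],
    [0,0,-40,0,0,30,87],
    [0,0,-50,0,0,40,87],
    [0,0,-60,0,0,48,87],
    [0,0,-70,0,0,60,87],
    [0,0,-74,0,0,80,87],
  ],
)

```text
time: 12.55
position: [0.4315, 0.2803, 0.0687]
tool_rot: [0.305, 3.125, 0.001]
ft_force: [0.6, 0.6, -0.1]
grip_width: 0.997
```

```bash
python3 go.py .4302 .2801 .005 168.97;python3 -c "
from h import *
c,_=snap('wrist','w7.png'); print(proj(c,[[.4302,.2801,.032],[.3682,.2923,.032]]))"
```

```text
t 12.55 p [0.4315 0.2803 0.0687] yaw 168.9 F [ 0.6  0.6 -0.1] w 86.8 j [ 0.43  0.44 -1.24  1.93  0.47  1.1   0.38]
turn [ 0.06  0.12 -0.11] shift [ 1.4 -0.5 63.7]
[[318.72156077 267.00333704]
 [318.51259926 164.80584219]]
```

View pics/w7.png

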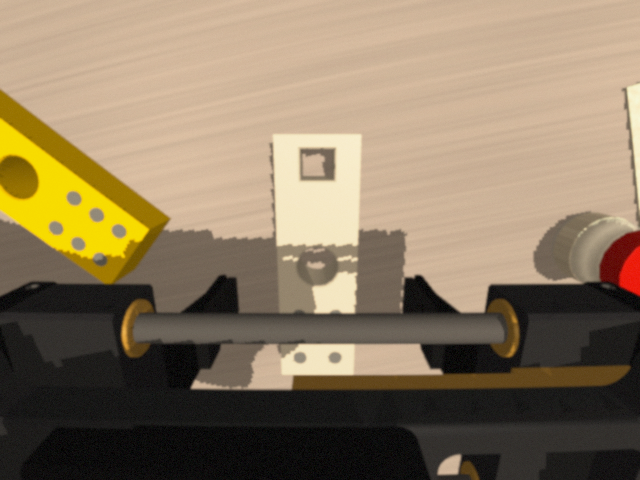

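The keyway is at (318,164) and the bore at (318,267), matching the prediction within 1 px. Joint 3 is nearing its limit, so I'll descend partway and watch it.

>>> step_arm(
  deltas=[
    [0,0,0,1.4,-0.5,8,87],
    [0,0,0,1.4,-0.5,16,87],
    [0,0,0,1.4,-0.5,24,87],
    [0,0,0,1.4,-0.5,28,87],
    [0,0,0,1.4,-0.5,32,87],
    [0,0,0,1.4,-0.5,35,87],
    [0,0,0,1.4,-0.5,35,87],
    [0,0,0,1.4,-0.5,35,87],
  ],
)

```text
time: 13.6
position: [0.4292, 0.2798, 0.0331]
tool_rot: [0.309, 3.126, 0.0]
ft_force: [-0.2, 1.2, -0.9]
grip_width: 0.995
```

```bash
python3 go.py .4302 .2801 .005 168.97
```

```text
t 13.6 p [0.4292 0.2798 0.0331] yaw 168.7 F [-0.2  1.2 -0.9] w 86.6 j [ 0.38  0.49 -1.19  1.96  0.52  1.05  0.33]
turn [ 0.01  0.01 -0.27] shift [-0.9  0.5 28.1]
```

Joint 3 is moving away from its limit. On to the grasp height.

>>> step_arm(
  deltas=[
    [0,0,0,-0.9,0.5,10,87],
    [0,0,0,-0.9,0.5,20,87],
    [0,0,0,-0.9,0.5,26,87],
    [0,0,0,-0.9,0.5,28,87],
    [0,0,0,-0.9,0.5,28,87],
    [0,0,0,-0.9,0.5,28,40],
    [0,0,0,-0.9,0.5,28,40],
    [0,0,0,-0.9,0.5,28,40],
  ],
  newtons=30,
)

```text
time: 14.6
position: [0.4302, 0.28, 0.0051]
tool_rot: [0.309, 3.126, -0.0]
ft_force: [0.5, -0.3, -0.3]
grip_width: 0.744
```

```bash
python3 go.py .4302 .2801 .005 168.97
```

```text
t 14.6 p [0.4302 0.28   0.0051] yaw 168.7 F [ 0.5 -0.3 -0.3] w 64.7 j [ 0.34  0.53 -1.14  1.98  0.57  1.    0.3 ]
turn [ 0.    0.02 -0.27] shift [-0.   0.1  0.1]
```

>>> step_arm(
  deltas=[
    [0,0,0,0,0,0,40],
    [0,0,0,0,0,0,40],
    [0,0,0,0,0,0,40],
    [0,0,0,0,0,-5,40],
    [0,0,0,0,0,-20,40],
    [0,0,0,0,0,-60,40],
    [0,0,0,0,0,-110,40],
    [0,0,0,0,0,-165,40],
  ],
  newtons=40,
)

```text
time: 15.6
position: [0.4295, 0.2801, 0.1718]
tool_rot: [-0.307, -3.126, -0.0]
ft_force: [1.1, -1.1, -1.6]
grip_width: 0.569
```

```bash
python3 go.py .6089 -.2000 .20 190.25
```

```text
t 15.6 p [0.4295 0.2801 0.1718] yaw 168.8 F [ 1.1 -1.1 -1.6] w 49.5 j [ 0.56  0.29 -1.34  1.82  0.29  1.27  0.51]
turn [ 1.000e-02 -6.000e-02 -2.149e+01] shift [-269.5 -436.   -28.5]
```

Carrier held, 49.5 mm wide. Joint 3 is at -1.34, so I'll move sideways first, in moderate steps.

>>> step_arm(
  deltas=[
    [0,0,-1,-10,-16,0,40],
    [0,0,-3,-25,-40,0,40],
    [0,0,-6,-45,-73,0,40],
    [0,0,-9,-70,-113,-5,40],
    [0,0,-12,-95,-154,-10,40],
    [0,0,-15,-120,-194,-15,40],
    [0,0,-18,-145,-235,-20,40],
    [0,0,-21.5,-170,-275,-28,40],
  ],
)

```text
time: 16.6
position: [0.5431, -0.0243, 0.199]
tool_rot: [-0.283, 3.128, -0.001]
ft_force: [0.5, 0.5, -2.6]
grip_width: 0.572
```

```bash
python3 go.py .6089 -.2000 .20 190.25
```

```text
t 16.6 p [ 0.5431 -0.0243  0.199 ] yaw -169.7 F [ 0.5  0.5 -2.6] w 49.8 j [ 1.09  0.34 -1.29  1.72  0.34  1.34  1.48]
turn [-0.04  0.03  0.08] shift [ -33.2 -184.7   -0.8]
```

>>> step_arm(
  deltas=[
    [0,0,0,-7,-40,0,40],
    [0,0,0,-15,-80,0,40],
    [0,0,0,-22,-120,0,40],
    [0,0,0,-29,-155,10,40],
    [0,0,0,-33,-180,30,40],
    [0,0,0,-33,-184,50,40],
    [0,0,0,-33,-184.5,70,40],
    [0,0,0,-33,-184.5,74,40],
  ],
)

```text
time: 17.6
position: [0.6068, -0.1969, 0.1225]
tool_rot: [0.283, -3.126, -0.002]
ft_force: [-0.3, 0.1, -0.7]
grip_width: 0.571
```

```bash
python3 go.py .6089 -.2000 .053 190.25; python3 -c "
from h import *
c,_=snap('scene','s8.png');crop('s8.png',100,130,260,250,5,'s8c.png');P=[[.6089,-.2,.092],[.547,-.2118,.068]]
print(proj(c,P))
c,_=snap('wrist','w8.png');print(proj(c,P))"
```

```text
t 17.6 p [ 0.6068 -0.1969  0.1225] yaw -169.7 F [-0.3  0.1 -0.7] w 49.7 j [ 1.06  0.61 -1.09  1.57  0.55  1.3   1.64]
turn [ 0.09 -0.13  0.08] shift [-1.7 -3.5 69.5]
[[178.94840727 195.65706942]
 [208.28722191 189.39186998]]
[[314.16200083 273.80836155]
 [313.46008864 167.31267896]]
```

View pics/w8.png

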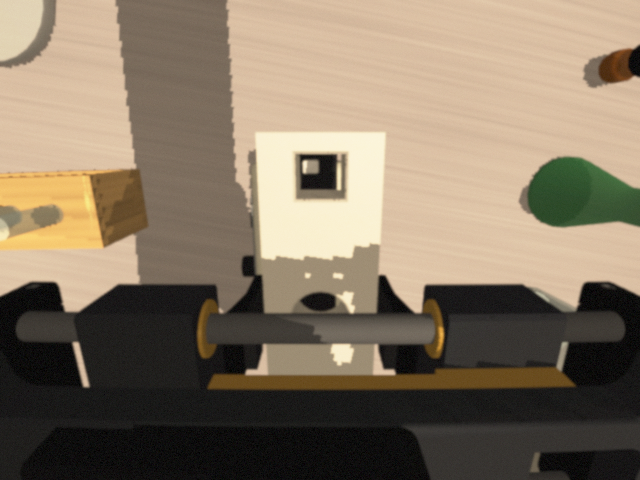

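View pics/s8c.png

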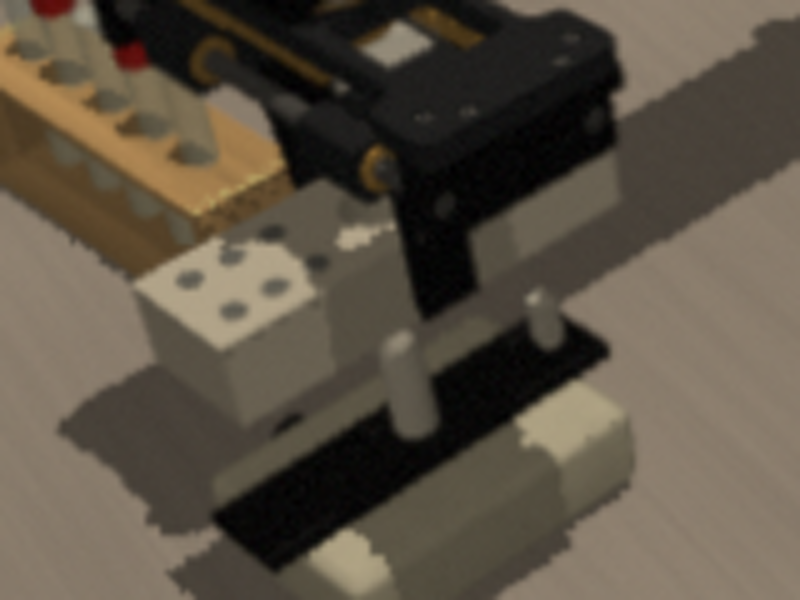

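The key shows through the keyway at (311,167), against 313.5 predicted, about 1.5 mm toward -y. I'll aim at yaw 191 and y -0.2005. The rack is about 3 cm clear of the gripper.

```bash
python3 go.py .6089 -.2006 .062 191
```

```text
t 17.7 p [ 0.6078 -0.1973  0.1239] yaw -169.7 F [-0.2  0.2 -1.4] w 49.9 j [ 1.06  0.61 -1.09  1.57  0.55  1.3   1.64]
turn [ 0.02 -0.03 -0.68] shift [-0.6 -3.5 61.9]
```

>>> step_arm(
  deltas=[
    [0,0,-0.7,-0.6,-3.5,0,40],
    [0,0,-0.7,-0.6,-3.5,0,40],
    [0,0,-0.7,-0.6,-3.5,5,40],
    [0,0,-0.7,-0.6,-3.5,12,40],
    [0,0,-0.7,-0.6,-3.5,18,40],
    [0,0,-0.7,-0.6,-3.5,22,40],
    [0,0,-0.7,-0.6,-3.5,22,40],
    [0,0,-0.7,-0.6,-3.5,22,40],
  ],
)

```text
time: 18.7
position: [0.6094, -0.202, 0.1022]
tool_rot: [-0.299, 3.127, -0.0]
ft_force: [0.3, -0.7, -1.5]
grip_width: 0.571
```

```bash
python3 go.py .6089 -.2006 .062 191; python3 -c "
from h import *
P=[[.6089,-.2,.092],[.547,-.2118,.068]]
c,_=snap('wrist','w9.png');print(proj(c,P));crop('w9.png',220,110,420,260,4,'w9c.png')"
```

```text
t 18.7 p [ 0.6094 -0.202   0.1022] yaw -169.1 F [ 0.3 -0.7 -1.5] w 49.6 j [ 1.06  0.63 -1.08  1.59  0.58  1.27  1.65]
turn [-0.01  0.02 -0.09] shift [ 0.3  1.4 40.2]
[[323.07757916 285.33058084]
 [323.16585532 167.18267457]]
```

View pics/w9c.png

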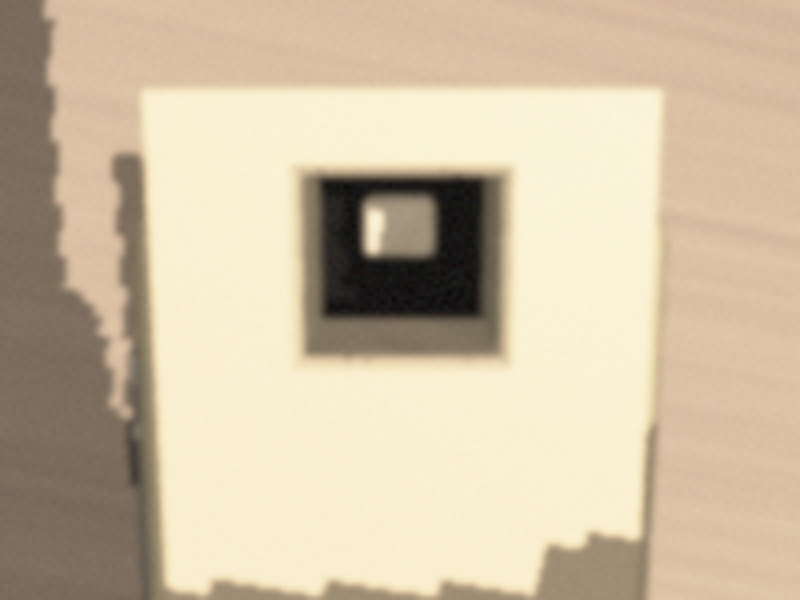

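The key is laterally centred in the keyway (400 vs 403 in the crop). Lowering further.

>>> step_arm(
  deltas=[
    [0,0,0,0.3,0.5,6,40],
    [0,0,0,0.3,0.5,13,40],
    [0,0,0,0.3,0.5,20,40],
    [0,0,0,0.3,0.5,27,40],
    [0,0,0,0.3,0.5,33,40],
    [0,0,0,0.3,0.5,38,40],
    [0,0,0,0.3,0.5,40,40],
    [0,0,0,0.3,0.5,40,40],
  ],
)

```text
time: 19.75
position: [0.6089, -0.2016, 0.062]
tool_rot: [0.298, -3.127, 0.0]
ft_force: [0.1, -0.0, -2.0]
grip_width: 0.571
```

```bash
python3 go.py .6089 -.2011 .053 191; python3 -c "
from h import *
c,_=snap('wrist','w10.png');crop('w10.png',220,110,420,260,4,'w10c.png')"
```

```text
t 19.75 p [ 0.6089 -0.2016  0.062 ] yaw -169.1 F [ 0.1 -0.  -2. ] w 49.6 j [ 1.04  0.67 -1.05  1.62  0.61  1.21  1.62]
turn [-0.  -0.  -0.1] shift [-0.1  0.5  9. ]
```

View pics/w10c.png

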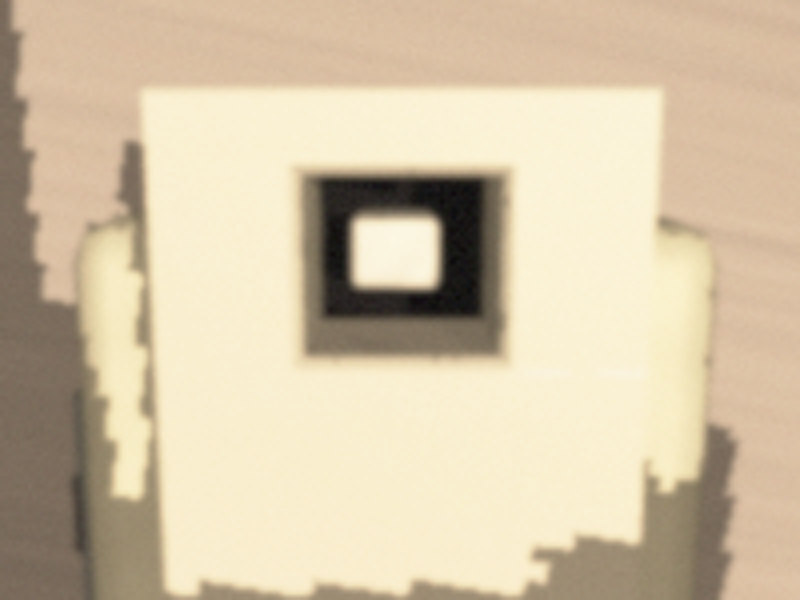

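The key is centred in the keyway and there's no contact force. Final gentle 9 mm.

>>> step_arm(
  deltas=[
    [0,0,0,0,0,2,40],
    [0,0,0,0,0,4,40],
    [0,0,0,0,0,5.5,40],
    [0,0,0,0,0,7,40],
    [0,0,0,0,0,8,40],
    [0,0,0,0,0,8.6,40],
    [0,0,0,0,0,9,40],
    [0,0,0,0,0,9,40],
  ],
)

```text
time: 20.8
position: [0.6089, -0.2016, 0.0531]
tool_rot: [-0.299, 3.127, -0.0]
ft_force: [0.2, 1.4, -1.9]
grip_width: 0.572
```

>>> step_arm(
  deltas=[
    [0,0,0,0,0,0.3,40],
    [0,0,0,0,0,0.3,40],
    [0,0,0,0,0,0.3,40],
    [0,0,0,0,0,0.3,40],
    [0,0,0,0,0,0.3,40],
    [0,0,0,0,0,0.3,40],
    [0,0,0,0,0,0.3,40],
    [0,0,0,0,0,0.3,40],
  ],
  newtons=3,
)

```text
time: 21.8
position: [0.609, -0.2016, 0.0528]
tool_rot: [-0.298, 3.127, -0.0]
ft_force: [-1.9, 0.1, 4.7]
grip_width: 0.576
```

```bash
python3 go.py .6089 -.2011 .053 191; python3 -c "
from h import *
c,_=snap('wrist','w11.png');crop('w11.png',220,110,420,260,3,'w11c.png')
c,_=snap('scene','s11.png');crop('s11.png',100,130,260,250,5,'s11c.png')"
```

```text
t 21.8 p [ 0.609  -0.2016  0.0528] yaw -169.1 F [-1.9  0.1  4.7] w 50.1 j [ 1.03  0.68 -1.04  1.63  0.62  1.2   1.62]
turn [-0.01  0.02 -0.1 ] shift [ 0.1  0.5 -0.2]
```

View pics/s11c.png

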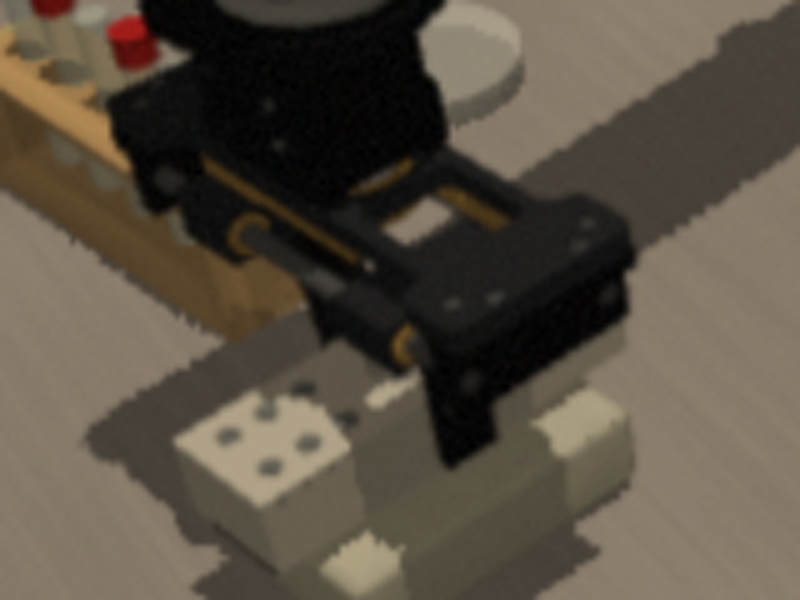

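Contact of 4.7 N upward, and the carrier rests flat on the bar. I'll release and rise.

>>> step_arm(
  deltas=[
    [0,0,0,0,0,-0.3,60],
    [0,0,0,0,0,-0.3,70],
    [0,0,0,0,0,-0.5,75],
    [0,0,0,0,0,-1,75],
    [0,0,0,0,0,-15,75],
    [0,0,0,0,0,-45,75],
    [0,0,0,0,0,-85,75],
    [0,0,0,0,0,-130,75],
  ],
)

```text
time: 22.9
position: [0.6087, -0.2014, 0.1847]
tool_rot: [-0.299, 3.127, -0.0]
ft_force: [0.5, 0.2, 0.4]
grip_width: 0.865
```

>>> step_arm(
  deltas=[
    [0,0,0,20,20,-15,75],
    [0,0,0,45,50,-15,75],
    [0,0,0,70,85,-15,75],
    [0,0,0,100,120,-15,75],
    [0,0,0,120,145,-15,75],
    [0,0,0,130,155,-15,75],
    [0,0,0,130,155,-15,75],
    [0,0,0,130,155,-15,75],
  ],
)

```text
time: 23.9
position: [0.4525, -0.0743, 0.1982]
tool_rot: [-0.299, 3.127, -0.002]
ft_force: [1.0, -0.5, -0.1]
grip_width: 0.865
```

```bash
python3 go.py .6089 -.2011 .053 191; python3 -c "
from h import *
c,_=snap('top','t12.png')
c,_=snap('scene','s12.png')"
```

```text
t 23.9 p [ 0.4525 -0.0743  0.1982] yaw -169.1 F [ 1.  -0.5 -0.1] w 75.3 j [ 1.52 -0.15 -1.3   1.9  -0.15  1.28  2.03]
turn [-0.06  0.04 -0.09] shift [-129.5 -153.9  145.4]
```

View pics/t12.png

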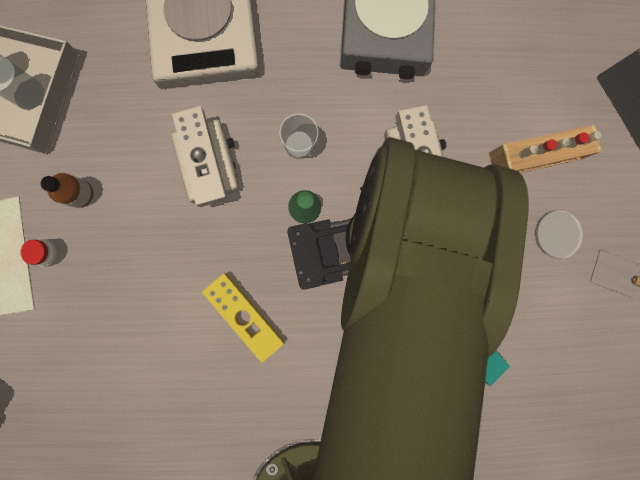

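View pics/s12.png

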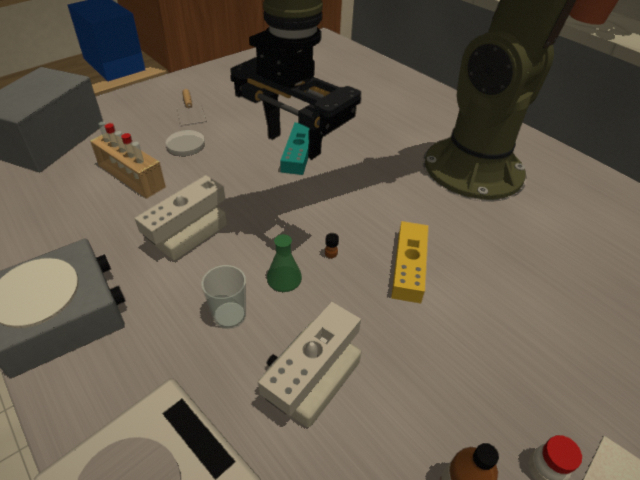

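Both carriers are on their mixers. A numeric check of the corners against the scene image:

```bash
python3 -c "
from h import *
c,im=load('s12.png');im=im[:,:,::-1].copy()
big=cv2.resize(im,None,fx=4,fy=4,interpolation=cv2.INTER_CUBIC)
for o,y in(([.6145,.1755],14.66),([.6089,-.2003],10.8)):
    a=np.radians(y);u=np.array([np.cos(a),np.sin(a),0]);v=np.array([-u[1],u[0],0]);o=np.r_[o,.08]
    q=proj(c,[o+.08*u+.025*v,o+.08*u-.025*v,o-.08*u-.025*v,o-.08*u+.025*v])
    cv2.polylines(big,[((q+.5)*4-.5).round().astype(int)],True,(0,0,255),1)
cv2.imwrite('pics/c1.png',big[660:1080,500:960]);cv2.imwrite('pics/c2.png',big[1180:1720,980:1500])
"
```

```text
(no output)
```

View pics/c1.png

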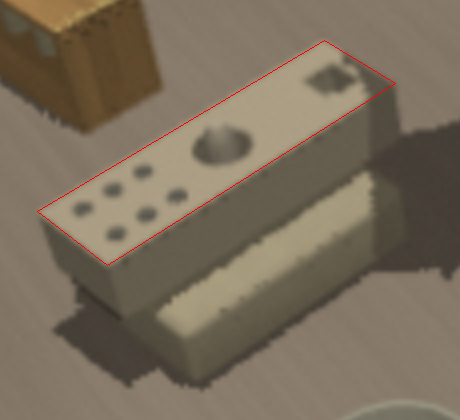

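View pics/c2.png

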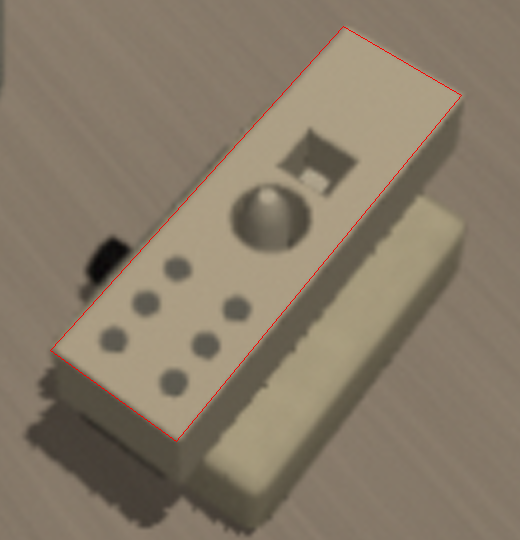

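Both outlines match the fully-home pose (top face at z = 0.080, level), and the robot is clear of everything. Handing in.

```bash
python3 -c "
from bench import ctrl
print(ctrl.close_job())"
```

```text
the job is handed in; nothing more can be done
None
```

Both carriers are seated on their matching mixers and the job is handed in. The last picture was taken just before, at about 24 s. The close call reported no verdict.

- **What I did:** The carrier with its keyway beside the bore went on the left mixer (key close to the shaft). The carrier with its keyway near the end went on the right mixer (key near the bar's end). I lowered each one slowly onto the bar, softened the grip to 3 N so it could settle, then let go and moved the arm clear.
- **Last checks:** In the final scene picture, the outlines computed for a fully-home, level carrier matched both carriers' top faces to about a pixel. The shaft shows in both bores and the key in the inner carrier's keyway. The outer key, hidden in that picture, was centred in its keyway 9 mm above the bar.
- **What disagreed:**
  - The inner carrier met a 13 N contact with the tool 2.6 mm higher than expected. It settled to the expected height once the grip was softened.
  - The first move stopped about 25 mm short, which I corrected before gripping.
  - Joint 3 came within 0.04 rad of its limit while I lifted the outer carrier. No reading showed it past its range.

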